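# Set out the tasting row by size

### The job

Set out the tasting row on the dark wooden board: put the loaf, the croissant, the ring cookie and the oval biscuit each in the middle of its own coaster, in order of size, with the largest on the brass coaster and the smallest at the far end of the row. Lay the loaf and the croissant with their length crosswise to the board, everything right side up, and leave the cup and the tin of stirrers where they stand.

Things in the scene. Friction and masses are not known exactly. Their poses are not given: they have to be found in the camera images.
- biscuit: Pale sugared oval biscuit, the smallest of the four: 48 mm long (its y axis), 32 mm wide (x), 14 mm high. Origin: centre of its underside, z up. Grasp across the width, fingertips just above the surface it lies on.
- ring: Pale sugared ring-shaped cookie, second smallest: about 60 mm across, 23 mm high, hole closed to the fingers. Origin: centre of its underside, z up. Sides round, widest 11 mm up: grasp low across the outside, any direction. (The ring cookies under the wicker domes are not part of the job.)
- croissant: Golden croissant, second largest: 89 mm long (its y axis), 52 mm wide (x) in the middle, 40 mm high. Origin: centre of its underside, z up. Grasp across the middle. (The croissants on the baking tray at the far left are not part of the job.)
- loaf: Brown tin loaf with four pale cuts across its top, the largest: 104 mm long (its y axis), 58 mm wide (x), 44 mm high. Origin: centre of its underside, z up. Grasp across the width.
- mark_brass: Brass coaster at one end of the row of four; which end changes. Its place is the largest thing's. 56 mm across, 3 mm thick, fixed on the dark wooden board (360 x 110 x 12 mm); top face 15 mm above the counter. Origin: centre of its underside, 12 mm above the counter. y axis along the row, x axis crosswise to the board.
- mark_white_1: One of three equal white coasters. They and the brass one form a straight row, 92 mm from centre to centre; brass is at either end; which white one stands where changes. 56 mm across, 3 mm thick, fixed on the dark wooden board (360 x 110 x 12 mm); top face 15 mm above the counter. Origin: centre of its underside, 12 mm above the counter. y axis along the row, x axis crosswise to the board.
- mark_white_2: One of three equal white coasters. They and the brass one form a straight row, 92 mm from centre to centre; brass is at either end; which white one stands where changes. 56 mm across, 3 mm thick, fixed on the dark wooden board (360 x 110 x 12 mm); top face 15 mm above the counter. Origin: centre of its underside, 12 mm above the counter. y axis along the row, x axis crosswise to the board.
- mark_white_3: One of three equal white coasters. They and the brass one form a straight row, 92 mm from centre to centre; brass is at either end; which white one stands where changes. 56 mm across, 3 mm thick, fixed on the dark wooden board (360 x 110 x 12 mm); top face 15 mm above the counter. Origin: centre of its underside, 12 mm above the counter. y axis along the row, x axis crosswise to the board.
- cup: White porcelain cup, 73 mm across, 61 mm high, standing loose behind the board: not to be moved. Origin: centre of its underside.
- stirrer_tin: Grey tin with wooden stirrers, 67 mm across, 142 mm high over the stirrers (tin itself 85 mm), standing loose behind the board near its right end: not to be moved. Origin: centre of its underside. (A closed red tin, 75 x 106 mm and 58 mm high, is fixed in front of the board, centred 0.43 m ahead and 0.215 m to the right of the robot: pass over it.)
Mind the look-alikes: they are no part of the job. Leave any purple look-alike of the biscuit alone.

How it is judged:
By the outcome, as a careful person would: the job done as asked, in the order asked, and still so for the second after the job is handed in, with the robot touching nothing.
It also fails if it takes over 96 s, if anything falls off the work surface, if the arm or the gripper's body presses on something with over 40 N, if the wrist force passes 120 N, or if a joint passes its speed limit or range.

### The arm

A 6-joint arm with a two-finger parallel gripper is mounted at the origin on a cart in front of the work surface, level with it; the furniture and walls round the work are solid. World frame = base frame: x ahead of the robot, y to its left, z up, the work surface at z = 0. Lengths are in m, angles in rad, forces in N, time in s.
With the tool pointing down it reaches from about 0.425 to 0.95 m from the base axis. Payload 3.5 kg.
Tool frame: the origin (TCP) lies at the very end of the fingers, on their centre line; the grasp point (between the pads) lies 19 mm behind it; z points along the fingers, y is the line along which they close (so a half turn about z gives the same grasp; the last joint's range is limited). The gripper opens to 85 mm and grips with 20 to 120 N. Pads are 22 mm wide; open, the fingers measure 114 mm over their backs; the gripper's body (76 mm by 85 mm) begins 54 mm behind the grasp point. The pads swing forward as they close: fully open they stand 13 mm farther back than shut.
Start: joints at [-1.376, 0.286, 1.577, -0, 1.279, -0.15], TCP at [0.228, -0.635, 0.231] pointing down, gripper open.
Joint ranges: [-2.77, 2.77], [-0.9, 2.22], [0.21, 2.48], [-1.53, 4.67], [0.24, 2.81], [-2.84, 2.84]. Speed limits (rad/s): [2.79, 2.79, 3.14, 3.14, 3.14, 3.14].

### API

Orientations are given as [roll, pitch, yaw] about the fixed x, y, z axes, in that order (R = Rz(yaw) Ry(pitch) Rx(roll)).
In Python, from rig import telemetry, optics, order, models gives the robot as it stands.
- The arm moves only by the tool carry_out, never from a script. Its argument "deltas" is a list of rows, each a list of 5 numbers: the shift along the tool's x, y, z in fractions of the full range, 1 being 1 m, then the turn about the tool's z in shares of 180 degrees (1.0 is 180 degrees), then the opening, from -1 (shut) to 1 (fully open). In form: [[x, y, z, roll, claw], ...]. A call has 1 to 12 rows; each row is the pose to reach, as a shift and turn from the pose commanded when the call began, along the tool's axes at that moment; what a row does not reach only later rows make up. A row lasts 1/10 s, in which the tool goes at most 50 mm and 8.59 degrees, less where a joint would pass 70% of its speed; a pose out of reach is approached as far as the arm can. A call with a gripper value outside its range is refused whole. The fingers move at their own pace and stop on an object; "newtons" is the grip in N (left out, the last holds). Time passes only in rows, so rows that repeat a pose let the fingers close. It gives the time, the measured TCP pose, the force, the opening and the grip force at its end, in the units of the state.
- telemetry.read_state(): the state, without advancing time (a new reading comes with each control period).
- optics.snapshot(name): name is "scene" or "side" or "wrist"; returns a dict with "image" (420x560x3 uint8, red, green, blue), "camera_matrix" (3x3 intrinsics, pixels), "world_to_cam" (4x4, takes a point from world to camera coordinates). Camera axes: x right, y up, looking along -z (the intrinsics and any distortion apply to the point x, -y, -z); pixel columns grow to the right and rows downward; lengths in m; the calibration is good to about 2 mm. A picture is of the moment at which its call begins. There is no depth.
- order.close_job(): hands the job in; it is judged then, once.
Trained networks look in a picture, given as the dict that the camera call returned (one of the last four; its "shot" number tells which), for a name from the list of things; names that differ only in an ending like _2 or _b are one class to them, and where a whole thing is asked for, a point or a joint stands for the part that bears it (a point fixed in the world has none). Each returns a list of dicts, best first, with "confidence" (0 to 1); they miss things now and then, are a little off and sometimes report something else, mostly with a low value. They report only what shows in the picture. A call takes as long as a camera call. They do not tell look-alikes from the thing itself.
- models.trace(picture, name): "region" (420x560 bool, what is visible of it) and "extent" ([centre column, centre row, width, height] in pixels, round what is visible of it).
The state is a dict: "time_s": time; "joint_positions": joint angles; "joint_velocities": joint speeds; "tau": joint torques, N m; "tcp_pos": TCP position; "orientation": TCP orientation; "wrist_force": force on the tool from outside, world axes, zero at the start; "ft_torque": the same for the moment, N m; "finger_gap": finger opening in m; "finger_force": force on a finger pad.
Only numpy, scipy, OpenCV 4.12 (cv2) and the standard library are available. Lean on these libraries where they do the work, as an engineer would, in place of code of your own. Each camera call takes 0.05 s, during which the arm holds its last target. There are 200 camera calls.

## Working session

There is one attempt and no reset: what is moved stays moved. The work goes in short steps, Python scripts to look and compute and a tool call to move; the robot and the scene stay as the last step left them, time stands still between calls to the robot, and variables do not carry over. Pictures are saved under pics/ and viewed, at most 14 in all, crops included, and the job is handed in when it is done.

Besides the shell and the picture viewer there is one more tool, called as name([rows], argument=value, ...), one row to a line, values as JSON. carry_out: Moves the arm, as the interface text tells. Its arguments: {"type":"object","properties":{"deltas":{"type":"array","items":{"type":"array","items":{"type":"number"}}},"newtons":{"type":"number"}},"required":["deltas"]}

```bash
mkdir -p pics; ls
python3 - <<'E'
from rig import telemetry, optics
import cv2
for n in("scene","side"):
    s=optics.snapshot(n); cv2.imwrite(f"pics/{n}0.png",s["image"][:,:,::-1]); print(n,s["camera_matrix"],s["world_to_cam"],[k for k in s])
print(telemetry.read_state())
E
```

```text
pics
scene [[470.74713148   0.         284.41514412]
 [  0.         470.74713148 206.24688645]
 [  0.           0.           1.        ]] [[-0.7479144  -0.66368345  0.01217914  0.3711465 ]
 [ 0.44539754 -0.48815162  0.75055248 -0.37635065]
 [-0.49218399  0.56677357  0.66069861 -0.69988688]
 [ 0.          0.          0.          1.        ]] ['image', 'camera_matrix', 'world_to_cam', 'shot']
side [[464.54365044   0.         279.30548453]
 [  0.         464.54365044 204.38879443]
 [  0.           0.           1.        ]] [[ 0.97825477 -0.20740121 -0.00153384 -0.61273253]
 [ 0.114841    0.53548578  0.83669978 -0.05477815]
 [-0.17271119 -0.8186817   0.54765968 -1.07170476]
 [ 0.          0.          0.          1.        ]] ['image', 'camera_matrix', 'world_to_cam', 'shot']
{'time_s': 0.1, 'joint_positions': array([-1.37598813e+00,  2.87106570e-01,  1.57803405e+00, -9.88026447e-06,
        1.27862617e+00, -1.50008110e-01]), 'joint_velocities': array([ 0.00060732, -0.00133886, -0.00211512, -0.00179568, -0.00077929,
        0.00029515]), 'tau': array([ 9.69049574e-05, -4.07296336e+01, -2.93700600e+01, -1.47098349e-04,
        3.38996273e-03,  1.69715514e-05]), 'tcp_pos': array([ 0.22806874, -0.63466357,  0.23006398]), 'orientation': array([-3.13944152e+00, -3.15566724e-04,  3.44818819e-01]), 'wrist_force': array([-0.6862081 , -0.63928422, -0.08486417]), 'ft_torque': array([ 0.02914238, -0.03452394, -0.04336652]), 'finger_force': 0.0, 'finger_gap': 0.08528290605375584}
```

View pics/scene0.png

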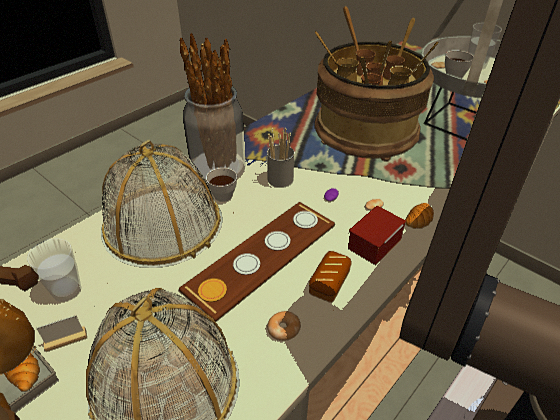

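View pics/side0.png

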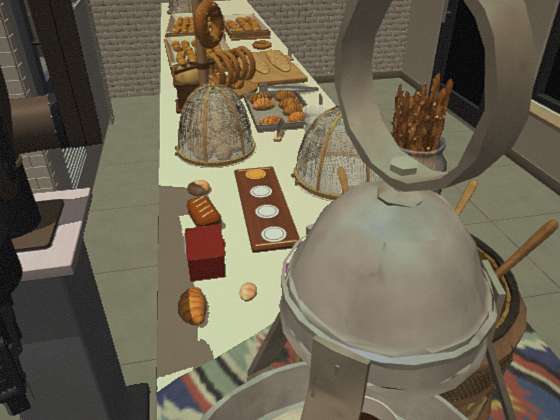

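Scene picture: brass coaster (213,290), white coasters (246,264), (277,240) and (306,219). Loaf (330,275), ring (284,325), croissant (419,215), pale biscuit (373,205). The purple oval at (331,195) is the look-alike and stays put. The side picture shows the same layout. Next I'll fit poses to the network silhouettes in both views.

```bash
cat > h.py <<'E'
import numpy as np, cv2
from scipy.optimize import minimize
from rig import telemetry, optics, models
def proj(s,P):
    P=np.atleast_2d(P); c=P@s["world_to_cam"][:3,:3].T+s["world_to_cam"][:3,3]
    q=(c*[1,-1,-1])@s["camera_matrix"].T; return q[:,:2]/q[:,2:]
def back(s,uv,z):
    R,t=s["world_to_cam"][:3,:3],s["world_to_cam"][:3,3]
    d=R.T@(np.linalg.inv(s["camera_matrix"])@[uv[0],uv[1],1]*[1,-1,-1]); o=-R.T@t
    return o+d*(z-o[2])/d[2]
def model(n):
    a=np.linspace(0,2*np.pi,40,endpoint=False)
    W,L,H={"biscuit":(32,48,14),"ring":(60,60,23),"croissant":(52,89,40),"loaf":(58,104,44),"cup":(73,73,61),"stirrer_tin":(67,67,85)}.get(n,(56,56,3))
    if n=="loaf": lay=[(0,.93),(.6,1),(.85,.95),(1,.75)]; p=4.
    elif n in("ring","biscuit","croissant"): lay=[(0,.75),(.2,.93),(.48,1),(.75,.9),(1,.55)]; p=2.
    else: lay=[(0,1),(1,1)]; p=2.
    c,s=np.cos(a),np.sin(a); e=2/p
    x=np.sign(c)*abs(c)**e; y=np.sign(s)*abs(s)**e
    return np.vstack([np.c_[x*W/2*k,y*L/2*k,0*x+H*z] for z,k in lay])/1000
def hull(s,n,v,z0):
    c,si=np.cos(v[2]),np.sin(v[2]); M=model(n)
    P=np.c_[M[:,0]*c-M[:,1]*si+v[0],M[:,0]*si+M[:,1]*c+v[1],M[:,2]+z0]
    return cv2.convexHull(proj(s,P).astype(np.float32))[:,0]
def iou(s,n,v,mask,z0):
    h=hull(s,n,v,z0); m=np.zeros((420*4,560*4),np.uint8)
    cv2.fillPoly(m,[np.round(h*4+1.5).astype(int)],1)
    m=cv2.resize(m.astype(np.float32),(560,420),interpolation=cv2.INTER_AREA)
    k=mask.astype(np.float32); return np.minimum(m,k).sum()/np.maximum(m,k).sum()
def fit(obs,n,z0=0.,yaws=np.arange(0,np.pi,np.pi/8)):
    H=model(n)[:,2].max(); g=[]
    for s,m in obs:
        r,c=np.nonzero(m); g.append(back(s,(c.mean(),r.mean()),z0+H/2)[:2])
    g=np.mean(g,0); best=None
    f=lambda q:-np.mean([iou(s,n,(q[0]/100,q[1]/100,q[2]),m,z0) for s,m in obs])
    for y in (yaws if n not in("ring","cup","stirrer_tin") and "mark" not in n else [0.]):
        x0=np.r_[g*100,y]; sx=np.vstack([x0,x0+[1,0,0],x0+[0,1,0],x0+[0,0,.3]])
        o=minimize(f,x0,method="Nelder-Mead",options=dict(initial_simplex=sx,maxfev=90,xatol=.01,fatol=1e-4))
        if best is None or o.fun<best.fun: best=o
    return np.r_[best.x[:2]/100,best.x[2]],-best.fun
E
python3 - <<'E'
from h import *
S=[optics.snapshot(n) for n in("scene","side")]
for n in("loaf","croissant","ring","biscuit","mark_brass","mark_white_1","cup","stirrer_tin"):
    z=.012 if "mark" in n else 0; H=model(n)[:,2].max()
    D=[models.trace(s,n) for s in S]
    for i,d in enumerate(D):
        for k in d[:5]:
            r,c=np.nonzero(k["region"]); print(n,i,round(k["confidence"],2),np.round(k["extent"]),np.round(back(S[i],(c.mean(),r.mean()),z+H/2),3))
E
```

```text
loaf 0 0.9 [330. 277.  39.  53.] [ 0.431 -0.061  0.022]
loaf 0 0.29 [420. 214.  25.  24.] [ 0.387 -0.34   0.022]
loaf 1 0.96 [202. 212.  39.  33.] [ 0.432 -0.057  0.022]
croissant 0 0.92 [417. 216.  27.  28.] [ 0.387 -0.341  0.02 ]
croissant 1 0.91 [193. 306.  29.  39.] [ 0.391 -0.357  0.02 ]
ring 0 0.9 [284. 327.  39.  28.] [0.426 0.081 0.011]
ring 1 0.53 [199. 190.  20.  12.] [0.429 0.075 0.011]
biscuit 0 0.67 [372. 203.  18.  15.] [ 0.498 -0.318  0.007]
biscuit 0 0.42 [329. 191.  11.  17.] [ 0.592 -0.279  0.007]
biscuit 1 0.58 [248. 292.  17.  17.] [ 0.496 -0.325  0.007]
mark_brass 0 0.64 [213. 292.  31.  26.] [0.583 0.115 0.013]
mark_brass 1 0.61 [256. 176.  24.  11.] [0.583 0.11  0.013]
mark_brass 1 0.56 [192. 304.  28.  36.] [ 0.391 -0.349  0.013]
mark_white_1 0 0.9 [246. 266.  24.  20.] [0.581 0.022 0.013]
mark_white_1 0 0.78 [308. 221.  27.  21.] [ 0.578 -0.162  0.013]
mark_white_1 0 0.69 [277. 241.  22.  15.] [ 0.578 -0.07   0.013]
mark_white_1 0 0.43 [223. 185.  35.  35.] [ 0.814 -0.124  0.013]
mark_white_1 1 0.8 [269. 213.  27.  10.] [ 0.581 -0.073  0.013]
mark_white_1 1 0.56 [261. 191.  22.  15.] [0.582 0.019 0.013]
cup 0 0.73 [223. 183.  33.  33.] [ 0.797 -0.111  0.03 ]
cup 0 0.66 [420. 217.  27.  27.] [ 0.384 -0.329  0.03 ]
stirrer_tin 0 0.67 [282. 159.  29.  58.] [ 0.742 -0.261  0.042]
stirrer_tin 0 0.34 [246. 265.  27.  19.] [0.562 0.039 0.042]
```

Run:
```python
from h import *
S=[optics.snapshot(n) for n in("scene","side")]
img=S[0]["image"].copy()
for n in("loaf","croissant","ring","biscuit"):
    D=[models.trace(s,n)[0]["region"] for s in S]
    for sel in([0,1],[0],[1]):
        v,q=fit([(S[i],D[i]) for i in sel],n); print(n,sel,np.round(v,3),round(q,3))
        if len(sel)==2: V=v
    for i in(0,):
        s=S[i]; 
        cv2.polylines(img,[np.round(hull(s,n,V,0)).astype(int)],True,(0,255,0) ,1)
c=S[0]["image"][170:250,300:450]; d=img[170:350,250:450]
cv2.imwrite("pics/c1.png",np.vstack([cv2.resize(c,(600,320)),cv2.resize(img[250:350,260:447],(600,270))])[:,:,::-1])
P=[]
for i in(0,1):
    for n in("mark_brass","mark_white_1"):
        for k in models.trace(S[i],n):
            r,cc=np.nonzero(k["region"]); p=back(S[i],(cc.mean(),r.mean()),.0145)
            if .55<p[0]<.62: P.append(p); print(i,n,np.round(p,4))
```

```text
loaf [0, 1] [ 0.433 -0.063  0.276] 0.863
loaf [0] [ 0.433 -0.065  3.37 ] 0.932
loaf [1] [ 0.433 -0.058  0.357] 0.839
croissant [0, 1] [ 0.39  -0.349  0.045] 0.859
croissant [0] [ 0.387 -0.343  0.024] 0.884
croissant [1] [ 0.391 -0.353  0.001] 0.902
ring [0, 1] [0.428 0.078 0.132] 0.862
ring [0] [0.428 0.079 0.071] 0.901
ring [1] [0.427 0.076 0.05 ] 0.857
biscuit [0, 1] [ 0.544 -0.302  0.   ] 0.0
biscuit [0] [ 0.593 -0.281  0.184] 0.933
biscuit [1] [ 0.496 -0.323  2.809] 0.86
0 mark_brass [0.582  0.115  0.0145]
0 mark_white_1 [ 0.5774 -0.1611  0.0145]
0 mark_white_1 [ 0.5775 -0.0683  0.0145]
0 mark_white_1 [0.5801 0.0229 0.0145]
1 mark_brass [0.5831 0.1088 0.0145]
1 mark_white_1 [ 0.58   -0.0757  0.0145]
1 mark_white_1 [0.5826 0.0153 0.0145]
```

View pics/c1.png

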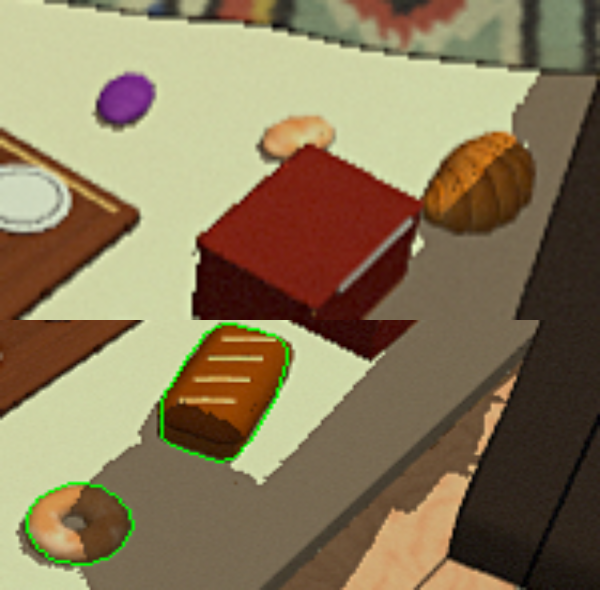

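The crop settles it: the pale biscuit, partly behind the red tin at scene (374,204), is the one meant. The purple oval at (331,195) is the look-alike. I'll go to the loaf first and refine with the wrist camera.

Careful with the scale: shifts go in shares of 1 m and turns go in shares of 180 degrees. That gives: -44.4 cm / 100 = -0.444, 40.6 cm / 100 = 0.406, -84.5 degrees / 180 = -0.4694.

carry_out([
  [0.406,-0.444,0,-0.4694,1],
  [0.406,-0.444,0,-0.4694,1],
  [0.406,-0.444,0,-0.4694,1],
  [0.406,-0.444,0,-0.4694,1],
  [0.406,-0.444,0,-0.4694,1],
  [0.406,-0.444,0,-0.4694,1],
  [0.406,-0.444,0,-0.4694,1],
  [0.406,-0.444,0,-0.4694,1],
  [0.406,-0.444,0,-0.4694,1],
  [0.406,-0.444,0,-0.4694,1],
  [0.406,-0.444,0,-0.4694,1],
  [0.406,-0.444,0,-0.4694,1],
])

```text
time_s: 2.9
tcp_pos: [0.4601, -0.0797, 0.2319]
orientation: [3.14, 0.001, 1.819]
wrist_force: [0.5, 0.7, -0.1]
finger_gap: 0.0856
finger_force: 0.0
```

carry_out([
  [0,0,0,0,1],
  [0,0,0,0,1],
])

```text
time_s: 3.1
tcp_pos: [0.4598, -0.0805, 0.2315]
orientation: [-3.142, 0.001, 1.823]
wrist_force: [0.1, -0.5, 0.1]
finger_gap: 0.0851
finger_force: 0.0
```

```bash
cat >> h.py <<'E'
def tool(x,y,z,yaw=None):
    t=telemetry.read_state(); p,o=t["tcp_pos"],t["orientation"]; w=o[2]
    d=np.r_[x,y,z]-p; yaw=w if yaw is None else yaw
    a=(w-yaw+np.pi)%(2*np.pi)-np.pi
    print("tool cm/deg:",np.round([100*(d[0]*np.cos(w)+d[1]*np.sin(w)),100*(d[0]*np.sin(w)-d[1]*np.cos(w)),-100*d[2],np.degrees(a)],2),"tcp",np.round(p,4),"o",np.round(o,4),"t",t["time_s"])
def look(names,png=None,cam="wrist",z0=0.,which=0,near=None):
    s=optics.snapshot(cam); im=s["image"].copy(); out={}
    for n in names:
        for k in models.trace(s,n)[:4]:
            if k["confidence"]<.3: continue
            zz=z0+(.012 if "mark" in n else 0)
            m=k["region"]; r,c=np.nonzero(m); edge=r.min()<2 or c.min()<2 or r.max()>417 or c.max()>557
            v,q=fit([(s,m)],n,zz); print(n,round(k["confidence"],2),np.round(k["extent"]),np.round(v,4),"iou",round(q,3),"EDGE" if edge else "")
            cv2.polylines(im,[np.round(hull(s,n,v,zz)).astype(int)],True,(0,255,0),1)
    if png: cv2.imwrite(png,im[:,:,::-1])
E
python3 - <<'E'
from h import *
tool(.433,-.063,.2,1.82)
look(["loaf","ring","mark_brass","mark_white_1"],"pics/w1.png")
E
```

```text
tool cm/deg: [ 2.37 -2.16  3.15  0.17] tcp [ 0.4598 -0.0805  0.2315] o [-3.1416e+00  6.0000e-04  1.8230e+00] t 3.1
loaf 0.77 [254. 156.  53.  95.] [ 0.433  -0.064   0.2652] iou 0.954 
ring 0.82 [285.  28.  55.  56.] [0.4289 0.0786 0.0592] iou 0.914 EDGE
mark_white_1 0.97 [377. 195.  48.  47.] [ 0.5814 -0.0713 -0.0381] iou 0.94 
mark_white_1 0.83 [404. 117.  50.  52.] [0.5833 0.0212 0.0509] iou 0.972 
mark_white_1 0.82 [348. 259.  42.  38.] [ 0.5798 -0.1635  0.0883] iou 0.967 
mark_white_1 0.53 [284.  29.  57.  57.] [0.4292 0.0759 0.1074] iou 0.877 EDGE
```

View pics/w1.png

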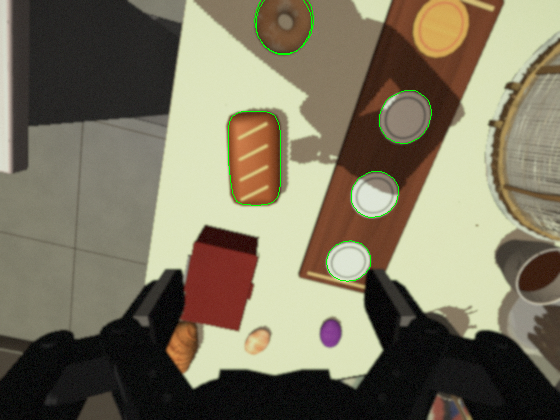

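To row units: 22.5 cm / 100 = 0.225, 21.5 cm / 100 = 0.215, -0.7 degrees / 180 = -0.0039.

carry_out([
  [0.023,-0.022,0.03,-0.0039,1],
  [0.023,-0.022,0.07,-0.0039,1],
  [0.023,-0.022,0.11,-0.0039,1],
  [0.023,-0.022,0.15,-0.0039,1],
  [0.023,-0.022,0.18,-0.0039,1],
  [0.023,-0.022,0.2,-0.0039,1],
  [0.023,-0.022,0.215,-0.0039,1],
  [0.023,-0.022,0.225,-0.0039,1],
  [0.023,-0.022,0.225,-0.0039,1],
])

```text
time_s: 4.25
tcp_pos: [0.4315, -0.0652, 0.0052]
orientation: [-3.139, -0.002, 1.83]
wrist_force: [-0.4, 0.1, 0.2]
finger_gap: 0.0852
finger_force: 0.0
```

carry_out([
  [0,0,0,0,-1],
  [0,0,0,0,-1],
  [0,0,0,0,-1],
  [0,0,0,0,-1],
  [0,0,0,0,-1],
  [0,0,0,0,-1],
  [0,0,0,0,-1],
], newtons=40)

```text
time_s: 4.95
tcp_pos: [0.4337, -0.0653, 0.0075]
orientation: [3.14, 0.002, 1.832]
wrist_force: [-1.5, -0.5, 5.7]
finger_gap: 0.0571
finger_force: 44.8
```

To row units: -12 cm / 100 = -0.12, -9 cm / 100 = -0.09.

carry_out([
  [0,0,-0.03,0,-1],
  [0,0,-0.06,0,-1],
  [0,0,-0.09,0,-1],
  [0,0,-0.12,0,-1],
  [0,0,-0.12,0,-1],
])

```text
time_s: 5.45
tcp_pos: [0.4353, -0.0656, 0.1303]
orientation: [3.134, 0.005, 1.832]
wrist_force: [0.5, -0.6, -1.1]
finger_gap: 0.0574
finger_force: 44.2
```

Run:
```python
from h import *
s=optics.snapshot("side")
for uv in[(215,166),(250,160),(180,160),(295,185),(297,170),(310,192)]: print(uv,np.round(back(s,uv,0),3))
tool(.586,.1135,.14,3.124); print(telemetry.read_state()["finger_gap"])
```

```text
(215, 166) [0.482 0.203 0.   ]
(250, 160) [0.585 0.218 0.   ]
(180, 160) [0.386 0.261 0.   ]
(295, 185) [0.68  0.052 0.   ]
(297, 170) [0.705 0.131 0.   ]
(310, 192) [0.71 0.01 0.  ]
tool cm/deg: [ 13.31  19.33  -1.22 -74.02] tcp [ 0.4337 -0.065   0.1278] o [3.1379e+00 2.6000e-03 1.8321e+00] t 5.5
0.057130157624907044
```

To row units: 19.3 cm / 100 = 0.193, 13.3 cm / 100 = 0.133, -74 degrees / 180 = -0.4111.

carry_out([
  [0.133,0.193,0,-0.4111,-1],
  [0.133,0.193,0,-0.4111,-1],
  [0.133,0.193,0,-0.4111,-1],
  [0.133,0.193,0,-0.4111,-1],
  [0.133,0.193,0,-0.4111,-1],
  [0.133,0.193,0,-0.4111,-1],
  [0.133,0.193,0,-0.4111,-1],
  [0.133,0.193,0,-0.4111,-1],
  [0.133,0.193,0,-0.4111,-1],
  [0.133,0.193,0,-0.4111,-1],
  [0.133,0.193,0,-0.4111,-1],
  [0.133,0.193,0,-0.4111,-1],
])

```text
time_s: 6.7
tcp_pos: [0.5841, 0.1135, 0.1251]
orientation: [-3.142, -0.002, 3.122]
wrist_force: [-0.2, -0.9, -2.1]
finger_gap: 0.0574
finger_force: 44.2
```

Run:
```python
from h import *
tool(.586,.1135,.0225,3.124)
look(["loaf","mark_white_1","mark_brass"],"pics/w2.png",z0=0)
s=telemetry.read_state(); print(s["finger_gap"],s["tcp_pos"])
```

```text
tool cm/deg: [-0.19  0.   10.26 -0.12] tcp [0.5841 0.1135 0.1251] o [-3.1416e+00 -1.9000e-03  3.1219e+00] t 6.7
loaf 0.78 [276. 271. 145. 203.] [0.5861 0.1134 3.1394] iou 0.344 
mark_white_1 0.82 [165. 206.  64.  61.] [0.5821 0.0205 0.2097] iou 0.959 
mark_white_1 0.74 [ 62. 206.  66.  67.] [ 0.581  -0.0717  0.0439] iou 0.959 
0.05716891500820699 [0.58469714 0.11348898 0.12624992]
```

View pics/w2.png

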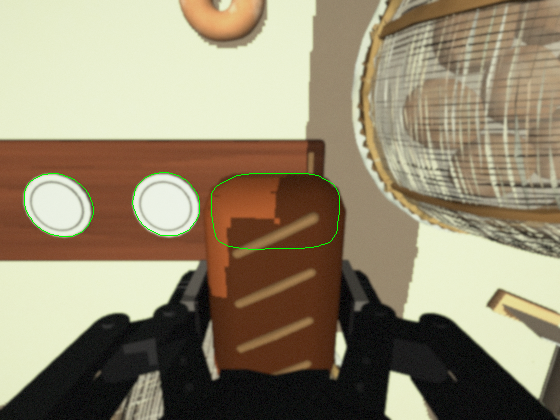

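To row units: 10.3 cm / 100 = 0.103, 9.8 cm / 100 = 0.098.

carry_out([
  [-0.001,0,0.04,0,-1],
  [-0.001,0,0.07,0,-1],
  [-0.001,0,0.09,0,-1],
  [-0.001,0,0.098,0,-1],
  [-0.001,0,0.103,0,-1],
  [-0.001,0,0.103,0,-1],
  [-0.001,0,0.103,0,-1],
])

```text
time_s: 7.6
tcp_pos: [0.5869, 0.1135, 0.0248]
orientation: [3.142, 0.003, 3.123]
wrist_force: [-0.8, -0.2, -1.6]
finger_gap: 0.0572
finger_force: 44.2
```

Run:
```python
from h import *
tool(.585,.113,.0215,3.125); print(telemetry.read_state()["wrist_force"])
```

```text
tool cm/deg: [ 0.19 -0.06  0.33 -0.09] tcp [0.5869 0.1135 0.0248] o [3.1415e+00 2.7000e-03 3.1234e+00] t 7.6
[-0.79993927 -0.16524243 -1.64144846]
```

To row units: 0.3 cm / 100 = 0.003, 0.2 cm / 100 = 0.002.

carry_out([
  [0.001,0,0.002,0,-1],
  [0.001,0,0.003,0,-1],
  [0.001,0,0.003,0,-1],
])

```text
time_s: 7.9
tcp_pos: [0.5861, 0.1135, 0.0226]
orientation: [3.141, 0.003, 3.123]
wrist_force: [-1.4, -0.4, 5.3]
finger_gap: 0.0574
finger_force: 45.0
```

To row units: -18 cm / 100 = -0.18, -16 cm / 100 = -0.16.

carry_out([
  [0,0,0,0,0.8],
  [0,0,0,0,0.8],
  [0,0,0,0,0.8],
  [0,0,-0.02,0,0.8],
  [0,0,-0.05,0,0.8],
  [0,0,-0.09,0,1],
  [0,0,-0.13,0,1],
  [0,0,-0.16,0,1],
  [0,0,-0.18,0,1],
  [0,0,-0.18,0,1],
])

```text
time_s: 8.9
tcp_pos: [0.5869, 0.1136, 0.2045]
orientation: [3.141, 0.008, 3.123]
wrist_force: [-1.1, 0.6, 1.0]
finger_gap: 0.0849
finger_force: 0.0
```

Run:
```python
from h import *
look(["loaf"],"pics/w3.png",z0=.015); look(["mark_white_1"])
tool(.45,-.33,.2,1.571)
```

```text
loaf 0.57 [275. 182.  63. 106.] [0.5837 0.1127 1.5506] iou 0.93 
mark_white_1 0.93 [187. 185.  52.  50.] [0.5824 0.0206 0.0312] iou 0.955 
mark_white_1 0.83 [ 22. 182.  44.  46.] [ 0.5787 -0.1643  0.2597] iou 0.959 EDGE
mark_white_1 0.8 [105. 184.  52.  51.] [ 0.5806 -0.0713  0.0192] iou 0.948 
tool cm/deg: [ 12.54 -44.58  -0.21  88.94] tcp [0.5835 0.1135 0.1979] o [-3.1415 -0.0039  3.1233] t 9.1
```

To row units: -51.7 cm / 100 = -0.517, 17.5 cm / 100 = 0.175, 89 degrees / 180 = 0.4944.

carry_out([
  [0.175,-0.517,-0.005,0.4944,1],
  [0.175,-0.517,-0.005,0.4944,1],
  [0.175,-0.517,-0.005,0.4944,1],
  [0.175,-0.517,-0.005,0.4944,1],
  [0.175,-0.517,-0.005,0.4944,1],
  [0.175,-0.517,-0.005,0.4944,1],
  [0.175,-0.517,-0.005,0.4944,1],
  [0.175,-0.517,-0.005,0.4944,1],
  [0.175,-0.517,-0.005,0.4944,1],
  [0.175,-0.517,-0.005,0.4944,1],
  [0.175,-0.517,-0.005,0.4944,1],
  [0.175,-0.517,-0.005,0.4944,1],
])

```text
time_s: 10.3
tcp_pos: [0.3977, -0.4042, 0.2033]
orientation: [-3.139, -0.001, 1.563]
wrist_force: [0.3, 0.6, -0.2]
finger_gap: 0.0849
finger_force: 0.0
```

carry_out([
  [0,0,0,0,1],
  [0,0,0,0,1],
])

```text
time_s: 10.5
tcp_pos: [0.4002, -0.3988, 0.2038]
orientation: [-3.14, -0.003, 1.571]
wrist_force: [0.0, 0.4, -0.5]
finger_gap: 0.0854
finger_force: 0.0
```

Run:
```python
from h import *
look(["croissant","biscuit"],"pics/w4.png")
tool(.39,-.347,.006,1.571)
```

```text
croissant 0.92 [267. 134.  53.  86.] [ 0.3931 -0.3488 -0.0226] iou 0.86 
biscuit 0.86 [368. 110.  32.  52.] [ 0.497  -0.3211 -0.328 ] iou 0.969 
biscuit 0.68 [472.  64.  32.  49.] [ 0.5953 -0.2811  0.2671] iou 0.969 
tool cm/deg: [ 5.18 -1.08 19.89  0.07] tcp [ 0.4009 -0.3988  0.2049] o [-3.1412e+00 -8.0000e-04  1.5722e+00] t 10.65
```

View pics/w4.png

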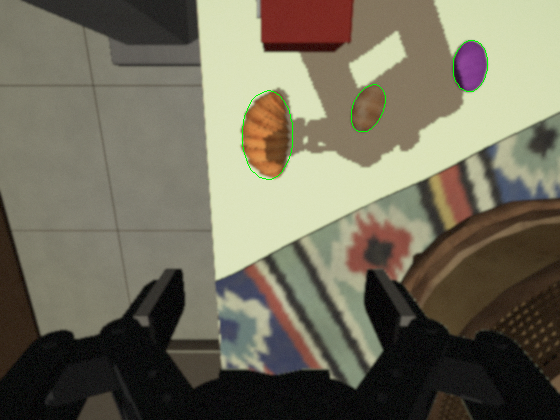

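Run:
```python
from h import *
s=optics.snapshot("wrist"); m=models.trace(s,"croissant")[0]["region"]
r,c=np.nonzero(m); P=np.array([back(s,(a,b),.02)[:2] for a,b in zip(c,r)])*1000
print("rect",cv2.minAreaRect(P.astype(np.float32)),"mean",P.mean(0),"min",P.min(0),"max",P.max(0)); w,V=np.linalg.eigh(np.cov((P-P.mean(0)).T)); print(np.sqrt(w)*4,V)
im=s["image"].copy(); k,_=cv2.findContours(m.astype(np.uint8),0,2); cv2.drawContours(im,k,-1,(0,255,0),1)
cv2.imwrite("pics/c2.png",np.hstack([cv2.resize(x[80:190,220:320],(400,440),interpolation=0) for x in(s["image"],im)])[:,:,::-1])
```

```text
rect ((390.723876953125, -348.0470886230469), (48.87620544433594, 85.28827667236328), 1.8097089529037476) mean [ 392.42506896 -346.74427766] min [ 366.09951578 -390.30055154] max [ 415.26622582 -305.181965  ]
[48.2056422  86.07906244] [[-0.99999831  0.00183988]
 [ 0.00183988  0.99999831]]
```

View pics/c2.png

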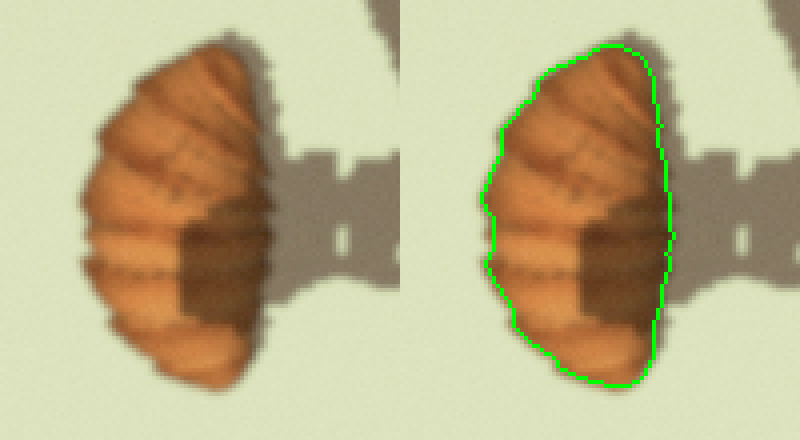

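To row units: 19.7 cm / 100 = 0.197, 18.8 cm / 100 = 0.188, -0.5 degrees / 180 = -0.0028.

carry_out([
  [0.051,-0.01,0.03,-0.0028,1],
  [0.051,-0.01,0.07,-0.0028,1],
  [0.051,-0.01,0.11,-0.0028,1],
  [0.051,-0.01,0.14,-0.0028,1],
  [0.051,-0.01,0.17,-0.0028,1],
  [0.051,-0.01,0.188,-0.0028,1],
  [0.051,-0.01,0.197,-0.0028,1],
  [0.051,-0.01,0.197,-0.0028,1],
  [0.051,-0.01,0.197,-0.0028,1],
])

```text
time_s: 11.65
tcp_pos: [0.3911, -0.3497, 0.0093]
orientation: [3.141, 0.001, 1.579]
wrist_force: [-0.5, -0.2, -0.2]
finger_gap: 0.0854
finger_force: 0.0
```

carry_out([
  [0,0,0,0,-1],
  [0,0,0,0,-1],
  [0,0,0,0,-1],
  [0,0,0,0,-1],
  [0,0,0,0,-1],
  [0,0,0,0,-1],
  [0,0,0,0,-1],
], newtons=40)

```text
time_s: 12.35
tcp_pos: [0.3909, -0.35, 0.01]
orientation: [3.141, 0.001, 1.579]
wrist_force: [-1.3, 0.5, 5.6]
finger_gap: 0.0492
finger_force: 40.9
```

To row units: -13 cm / 100 = -0.13, -9 cm / 100 = -0.09.

carry_out([
  [0,0,-0.02,0,-1],
  [0,0,-0.05,0,-1],
  [0,0,-0.09,0,-1],
  [0,0,-0.13,0,-1],
  [0,0,-0.13,0,-1],
])

```text
time_s: 12.85
tcp_pos: [0.3931, -0.3527, 0.1457]
orientation: [3.133, 0.011, 1.579]
wrist_force: [-0.1, -0.1, 0.6]
finger_gap: 0.0492
finger_force: 42.0
```

Run:
```python
from h import *
s=optics.snapshot("wrist"); tool(.584,.0207,.14,3.125)
```

```text
tool cm/deg: [ 37.04  19.5    0.24 -88.59] tcp [ 0.3919 -0.3512  0.1424] o [3.1365 0.0068 1.5787] t 12.9
```

To row units: 37.1 cm / 100 = 0.371, 19.4 cm / 100 = 0.194, -88.6 degrees / 180 = -0.4922.

carry_out([
  [0.371,0.194,0,-0.4922,-1],
  [0.371,0.194,0,-0.4922,-1],
  [0.371,0.194,0,-0.4922,-1],
  [0.371,0.194,0,-0.4922,-1],
  [0.371,0.194,0,-0.4922,-1],
  [0.371,0.194,0,-0.4922,-1],
  [0.371,0.194,0,-0.4922,-1],
  [0.371,0.194,0,-0.4922,-1],
  [0.371,0.194,0,-0.4922,-1],
  [0.371,0.194,0,-0.4922,-1],
  [0.371,0.194,0,-0.4922,-1],
  [0.371,0.194,0,-0.4922,-1],
])

```text
time_s: 14.1
tcp_pos: [0.5803, 0.0238, 0.1363]
orientation: [3.141, -0.003, 3.126]
wrist_force: [0.1, -0.8, -0.8]
finger_gap: 0.0493
finger_force: 42.0
```

carry_out([
  [0,0,0,0,-1],
  [0,0,0,0,-1],
])

```text
time_s: 14.3
tcp_pos: [0.5809, 0.0231, 0.1376]
orientation: [3.141, -0.001, 3.124]
wrist_force: [-0.1, 0.3, -1.9]
finger_gap: 0.0494
finger_force: 42.0
```

Run:
```python
from h import *
tool(.584,.0207,.024,3.125); s=optics.snapshot("wrist"); tool(.584,.0207,.024,3.125)
```

```text
tool cm/deg: [-0.31 -0.24 11.36 -0.07] tcp [0.5809 0.0231 0.1376] o [ 3.1415e+00 -1.3000e-03  3.1239e+00] t 14.3
tool cm/deg: [-0.29 -0.24 11.38 -0.06] tcp [0.5811 0.0231 0.1378] o [ 3.1415e+00 -8.0000e-04  3.1240e+00] t 14.35
```

To row units: 11.2 cm / 100 = 0.112, 11 cm / 100 = 0.11.

carry_out([
  [-0.003,-0.002,0.04,0,-1],
  [-0.003,-0.002,0.075,0,-1],
  [-0.003,-0.002,0.1,0,-1],
  [-0.003,-0.002,0.11,0,-1],
  [-0.003,-0.002,0.112,0,-1],
  [-0.003,-0.002,0.112,0,-1],
  [-0.003,-0.002,0.112,0,-1],
])

```text
time_s: 15.05
tcp_pos: [0.5855, 0.0211, 0.0277]
orientation: [-3.141, 0.003, 3.125]
wrist_force: [-0.3, -0.1, -0.4]
finger_gap: 0.0498
finger_force: 42.2
```

To row units: 0.2 cm / 100 = 0.002, 0.1 cm / 100 = 0.001.

carry_out([
  [0,0,0.001,0,-1],
  [0,0,0.002,0,-1],
  [0,0,0.002,0,-1],
])

```text
time_s: 15.35
tcp_pos: [0.5849, 0.0212, 0.025]
orientation: [-3.141, 0.001, 3.125]
wrist_force: [-0.3, 0.9, 1.8]
finger_gap: 0.0494
finger_force: 42.3
```

To row units: -18 cm / 100 = -0.18, -16 cm / 100 = -0.16.

carry_out([
  [0.001,0,0.001,0,-1],
  [0.001,0,0.001,0,-1],
  [0.001,0,0.001,0,0.5],
  [0.001,0,0.001,0,0.5],
  [0.001,0,0.001,0,0.5],
  [0,0,-0.02,0,0.6],
  [0,0,-0.05,0,0.7],
  [0,0,-0.09,0,1],
  [0,0,-0.13,0,1],
  [0,0,-0.16,0,1],
  [0,0,-0.18,0,1],
  [0,0,-0.18,0,1],
])

```text
time_s: 16.55
tcp_pos: [0.5863, 0.021, 0.2081]
orientation: [-3.141, 0.007, 3.125]
wrist_force: [-0.1, 0.6, 0.8]
finger_gap: 0.0853
finger_force: 0.0
```

Run:
```python
from h import *
look(["croissant","mark_white_1","loaf"],"pics/w5.png",z0=0.015)
s=optics.snapshot("wrist"); m=models.trace(s,"croissant")[0]["region"]
r,c=np.nonzero(m); P=np.array([back(s,(a,b),.035)[:2] for a,b in zip(c,r)])*1000
print("rect",cv2.minAreaRect(P.astype(np.float32)),"min",P.min(0),"max",P.max(0))
tool(.429,.0785,.2,0); print(telemetry.read_state()["joint_positions"])
```

```text
croissant 0.69 [275. 180.  53.  83.] [0.5826 0.0232 1.541 ] iou 0.87 
mark_white_1 0.93 [194. 177.  50.  54.] [ 0.5782 -0.0665 -0.1317] iou 0.898 
mark_white_1 0.78 [105. 173.  50.  48.] [ 0.5773 -0.1553 -0.0019] iou 0.855 
loaf 0.9 [369. 181.  66. 100.] [0.5838 0.1133 1.5229] iou 0.944 
rect ((581.0853271484375, 21.422121047973633), (50.35737228393555, 87.15428161621094), 87.68962097167969) min [537.81142961  -4.22815057] max [625.00784017  46.35147331]
tool cm/deg: [ 15.52   5.45   0.2  179.05] tcp [0.5833 0.0214 0.202 ] o [ 3.1411 -0.004   3.125 ] t 16.85
[-1.37077395e-01  1.14962674e-01  1.83132922e+00 -1.07882111e-05
  1.19930359e+00 -1.69128925e+00]
```

View pics/w5.png

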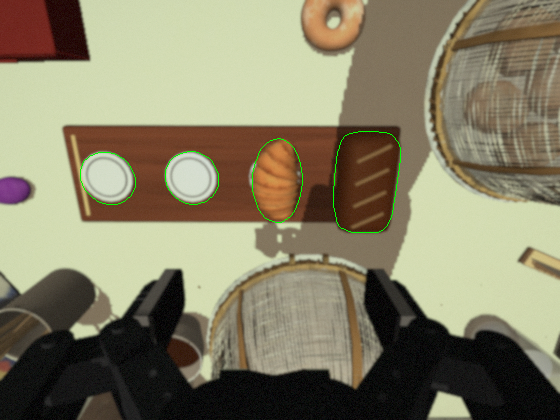

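Croissant and loaf sit centred and crosswise; the white coasters at (190,178) and (106,178) are free. Next, the ring.

carry_out([
  [0.103,-0.056,0.02,0,1],
  [0.103,-0.056,0.02,0,1],
  [0.103,-0.056,0.02,0,1],
  [0.103,-0.056,0.02,0,1],
  [0.103,-0.056,0.02,0,1],
  [0.103,-0.056,0.02,0,1],
])

```text
time_s: 17.45
tcp_pos: [0.4816, -0.0328, 0.1847]
orientation: [-3.142, 0.001, 3.126]
wrist_force: [-0.2, 0.5, -0.8]
finger_gap: 0.0855
finger_force: 0.0
```

Run:
```python
from h import *
look(["ring"],"pics/w6.png"); tool(.429,.0785,.0)
```

```text
ring 0.97 [387. 134.  62.  61.] [0.4285 0.0789 0.2199] iou 0.9 
tool cm/deg: [ 5.43 11.04 18.47  0.  ] tcp [ 0.4816 -0.0327  0.1847] o [-3.1415e+00  8.0000e-04  3.1260e+00] t 17.55
```

To row units: 18.4 cm / 100 = 0.184, 18.2 cm / 100 = 0.182.

carry_out([
  [0.055,0.05,0.03,0,1],
  [0.055,0.1,0.06,0,1],
  [0.055,0.111,0.1,0,1],
  [0.055,0.111,0.12,0,1],
  [0.055,0.111,0.14,0,1],
  [0.055,0.111,0.16,0,1],
  [0.055,0.111,0.175,0,1],
  [0.055,0.111,0.182,0,1],
  [0.055,0.111,0.184,0,1],
  [0.055,0.111,0.184,0,1],
])

```text
time_s: 18.55
tcp_pos: [0.4279, 0.079, 0.0006]
orientation: [3.142, 0.001, 3.125]
wrist_force: [0.4, 0.6, -0.3]
finger_gap: 0.0854
finger_force: 0.0
```

Run:
```python
from h import *
s=optics.snapshot("wrist"); tool(.4285,.0788,.0); print(telemetry.read_state()["wrist_force"])
```

```text
tool cm/deg: [-0.03 -0.01  0.1   0.  ] tcp [0.4282 0.0789 0.001 ] o [-3.1416e+00  1.4000e-03  3.1253e+00] t 18.6
[0.09909248 0.91306414 0.8387202 ]
```

carry_out([
  [0,0,0,0,0.2],
  [0,0,0,0,0.2],
  [0,0,0,0,0.2],
  [0,0,0,0,0.2],
  [0,0,0,0,0.2],
  [0,0,0,0,0.2],
], newtons=30)

```text
time_s: 19.2
tcp_pos: [0.4281, 0.0789, 0.0015]
orientation: [3.141, 0.001, 3.125]
wrist_force: [-1.4, 0.7, 5.6]
finger_gap: 0.0567
finger_force: 31.5
```

To row units: -12 cm / 100 = -0.12, -9 cm / 100 = -0.09.

carry_out([
  [0,0,-0.01,0,0.2],
  [0,0,-0.03,0,0.2],
  [0,0,-0.06,0,0.2],
  [0,0,-0.09,0,0.2],
  [0,0,-0.12,0,0.2],
  [0,0,-0.12,0,0.2],
])

```text
time_s: 19.8
tcp_pos: [0.4307, 0.0787, 0.1256]
orientation: [-3.141, 0.011, 3.125]
wrist_force: [0.0, 0.5, 0.7]
finger_gap: 0.0565
finger_force: 32.2
```

Run:
```python
from h import *
s=optics.snapshot("wrist"); cv2.imwrite("pics/w7.png",s["image"][200:,:,::-1]); tool(.5809,-.071,.13,3.125)
```

```text
tool cm/deg: [-1.543e+01 -1.472e+01 -6.900e-01  1.000e-02] tcp [0.4291 0.0788 0.1231] o [-3.1413  0.0063  3.1251] t 19.85
```

View pics/w7.png

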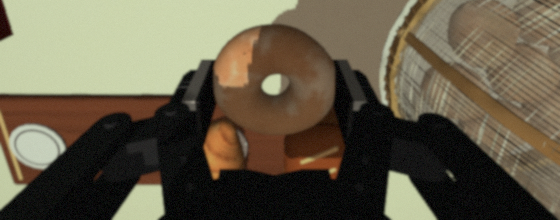

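To row units: -15.3 cm / 100 = -0.153, -14.8 cm / 100 = -0.148.

carry_out([
  [-0.153,-0.148,0,0,0.2],
  [-0.153,-0.148,0,0,0.2],
  [-0.153,-0.148,0,0,0.2],
  [-0.153,-0.148,0,0,0.2],
  [-0.153,-0.148,0,0,0.2],
  [-0.153,-0.148,0,0,0.2],
  [-0.153,-0.148,0,0,0.2],
  [-0.153,-0.148,0,0,0.2],
])

```text
time_s: 20.65
tcp_pos: [0.5761, -0.0701, 0.1194]
orientation: [3.141, -0.002, 3.126]
wrist_force: [0.4, -0.2, -0.6]
finger_gap: 0.0569
finger_force: 32.2
```

Run:
```python
from h import *
s=optics.snapshot("wrist"); tool(.581,-.071,.016,3.125)
```

```text
tool cm/deg: [-0.46 -0.08 10.37  0.09] tcp [ 0.5764 -0.0701  0.1197] o [ 3.1409e+00 -1.7000e-03  3.1266e+00] t 20.7
```

To row units: 10.2 cm / 100 = 0.102, 9.8 cm / 100 = 0.098.

carry_out([
  [-0.001,-0.001,0.04,0,0.2],
  [-0.001,-0.001,0.075,0,0.2],
  [-0.001,-0.001,0.09,0,0.2],
  [-0.001,-0.001,0.098,0,0.2],
  [-0.001,-0.001,0.102,0,0.2],
  [-0.001,-0.001,0.102,0,0.2],
  [-0.001,-0.001,0.102,0,0.2],
  [-0.001,-0.001,0.102,0,0.2],
])

```text
time_s: 21.5
tcp_pos: [0.5799, -0.073, 0.0198]
orientation: [-3.141, 0.003, 3.125]
wrist_force: [-0.6, 0.4, -1.2]
finger_gap: 0.0568
finger_force: 32.2
```

To row units: 0.1 cm / 100 = 0.001.

carry_out([
  [0,0,0.001,0,0.2],
  [0,0,0.001,0,0.2],
])

```text
time_s: 21.7
tcp_pos: [0.579, -0.0727, 0.0177]
orientation: [-3.141, 0.001, 3.125]
wrist_force: [0.7, 0.2, -0.8]
finger_gap: 0.0567
finger_force: 32.2
```

To row units: -0.2 cm / 100 = -0.002, 0.1 cm / 100 = 0.001.

carry_out([
  [-0.002,0.002,0,0,0.2],
  [-0.002,0.002,0.001,0,0.2],
  [-0.002,0.002,0.002,0,0.2],
  [-0.002,0.002,0.002,0,0.2],
])

```text
time_s: 22.1
tcp_pos: [0.5813, -0.0706, 0.0165]
orientation: [3.141, -0.0, 3.125]
wrist_force: [-2.6, 2.0, 6.1]
finger_gap: 0.0563
finger_force: 33.1
```

Contact; release, rise and check.

To row units: -18 cm / 100 = -0.18, -16 cm / 100 = -0.16.

carry_out([
  [0,0,0,0,0.75],
  [0,0,0,0,0.75],
  [0,0,0,0,0.75],
  [0,0,-0.02,0,0.75],
  [0,0,-0.05,0,0.8],
  [0,0,-0.09,0,1],
  [0,0,-0.13,0,1],
  [0,0,-0.16,0,1],
  [0,0,-0.18,0,1],
  [0,0,-0.18,0,1],
])

```text
time_s: 23.1
tcp_pos: [0.5829, -0.0713, 0.1994]
orientation: [-3.139, 0.007, 3.125]
wrist_force: [0.3, -1.0, 0.0]
finger_gap: 0.0853
finger_force: 0.0
```

Run:
```python
from h import *
look(["ring","loaf"],"pics/w8.png",z0=0.015);look(["mark_white_1"])
tool(.515,-.37,.17,1.243)
```

```text
ring 0.85 [276. 185.  53.  55.] [ 0.5821 -0.0709 -0.0144] iou 0.908 
loaf 0.64 [464. 184.  86. 105.] [0.5839 0.1151 1.5398] iou 0.94 
mark_white_1 0.92 [185. 184.  52.  51.] [ 0.5785 -0.1632  0.2842] iou 0.968 
mark_white_1 0.71 [338. 184.  13.  26.] [ 5.917e-01 -5.000e-04  4.060e-02] iou 0.074 
mark_white_1 0.53 [281. 181.  19.  35.] [ 0.6072 -0.0655 -0.1262] iou 0.064 
tool cm/deg: [  5.97 -30.07   2.28 107.84] tcp [ 0.5797 -0.0703  0.1928] o [ 3.1404 -0.0041  3.1251] t 23.35
```

View pics/w8.png

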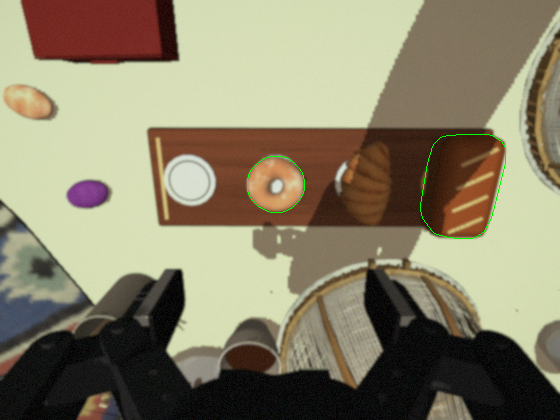

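To row units: -30 cm / 100 = -0.3, 9.5 cm / 100 = 0.095, 107.8 degrees / 180 = 0.5989.

carry_out([
  [0.095,-0.3,0.02,0.5989,0.4],
  [0.095,-0.3,0.02,0.5989,0.4],
  [0.095,-0.3,0.02,0.5989,0.4],
  [0.095,-0.3,0.02,0.5989,0.4],
  [0.095,-0.3,0.02,0.5989,0.4],
  [0.095,-0.3,0.02,0.5989,0.4],
  [0.095,-0.3,0.02,0.5989,0.4],
  [0.095,-0.3,0.02,0.5989,0.4],
  [0.095,-0.3,0.02,0.5989,0.4],
  [0.095,-0.3,0.02,0.5989,0.4],
  [0.095,-0.3,0.02,0.5989,0.4],
  [0.095,-0.3,0.02,0.5989,0.4],
])

```text
time_s: 24.55
tcp_pos: [0.4802, -0.3685, 0.1732]
orientation: [-3.139, -0.002, 1.319]
wrist_force: [-0.0, 0.2, -0.2]
finger_gap: 0.0597
finger_force: 0.0
```

carry_out([
  [0,0,0,0,0.4],
  [0,0,0,0,0.4],
  [0,0,0,0,0.4],
])

```text
time_s: 24.85
tcp_pos: [0.4807, -0.3688, 0.1746]
orientation: [-3.141, -0.001, 1.327]
wrist_force: [-0.6, 0.2, -0.6]
finger_gap: 0.0599
finger_force: 0.0
```

Run:
```python
from h import *
look(["biscuit"],"pics/w9.png"); tool(.497,-.321,.002,1.243)
```

```text
biscuit 0.68 [278. 138.  33.  55.] [ 0.4971 -0.3211  2.8007] iou 0.961 
biscuit 0.57 [374.  67.  36.  55.] [ 0.5951 -0.2814  3.3835] iou 0.973 
tool cm/deg: [ 5.04  0.4  17.3   4.78] tcp [ 0.4809 -0.369   0.175 ] o [-3.1412e+00 -3.0000e-04  1.3264e+00] t 24.95
```

View pics/w9.png

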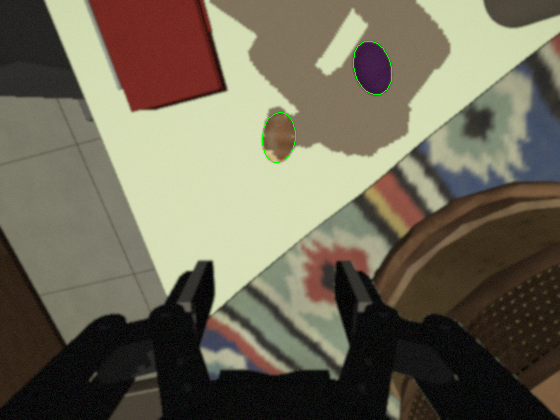

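The pale biscuit is at (278,138), 33×55 px, and the purple look-alike at (373,67) is 10 cm away. Grasping the pale one.

To row units: 17.3 cm / 100 = 0.173, 17 cm / 100 = 0.17, 5.5 degrees / 180 = 0.0306.

carry_out([
  [0.05,0.004,0.03,0.0306,0.4],
  [0.05,0.004,0.07,0.0306,0.4],
  [0.05,0.004,0.11,0.0306,0.4],
  [0.05,0.004,0.14,0.0306,0.4],
  [0.05,0.004,0.16,0.0306,0.4],
  [0.05,0.004,0.17,0.0306,0.4],
  [0.05,0.004,0.173,0.0306,0.4],
  [0.05,0.004,0.173,0.0306,0.4],
  [0.05,0.004,0.173,0.0306,0.4],
])

```text
time_s: 25.85
tcp_pos: [0.4979, -0.3224, 0.0039]
orientation: [3.139, 0.001, 1.229]
wrist_force: [0.4, 0.6, 0.3]
finger_gap: 0.0598
finger_force: 0.0
```

carry_out([
  [0,0,0,0,-0.5],
  [0,0,0,0,-0.5],
  [0,0,0,0,-0.5],
  [0,0,0,0,-0.5],
  [0,0,0,0,-0.5],
  [0,0,0,0,-0.5],
], newtons=25)

```text
time_s: 26.45
tcp_pos: [0.4976, -0.3221, 0.0036]
orientation: [3.14, 0.001, 1.229]
wrist_force: [-0.7, 0.5, 5.8]
finger_gap: 0.0294
finger_force: 24.6
```

To row units: -12 cm / 100 = -0.12, -8 cm / 100 = -0.08.

carry_out([
  [0,0,-0.01,0,-0.5],
  [0,0,-0.04,0,-0.5],
  [0,0,-0.08,0,-0.5],
  [0,0,-0.12,0,-0.5],
  [0,0,-0.12,0,-0.5],
  [0,0,-0.12,0,-0.5],
])

```text
time_s: 27.05
tcp_pos: [0.4975, -0.322, 0.1238]
orientation: [3.139, 0.001, 1.229]
wrist_force: [-1.1, -0.1, -1.6]
finger_gap: 0.0294
finger_force: 24.9
```

Run:
```python
from h import *
s=optics.snapshot("wrist"); tool(.5797,-.1633,.12,3.125)
```

```text
tool cm/deg: [  17.66    2.55    0.19 -108.62] tcp [ 0.4965 -0.3211  0.1219] o [-3.1408e+00 -3.0000e-04  1.2292e+00] t 27.1
```

To row units: 17.7 cm / 100 = 0.177, 2.5 cm / 100 = 0.025, -108.6 degrees / 180 = -0.6033.

carry_out([
  [0.177,0.025,0,-0.6033,-0.5],
  [0.177,0.025,0,-0.6033,-0.5],
  [0.177,0.025,0,-0.6033,-0.5],
  [0.177,0.025,0,-0.6033,-0.5],
  [0.177,0.025,0,-0.6033,-0.5],
  [0.177,0.025,0,-0.6033,-0.5],
  [0.177,0.025,0,-0.6033,-0.5],
  [0.177,0.025,0,-0.6033,-0.5],
  [0.177,0.025,0,-0.6033,-0.5],
  [0.177,0.025,0,-0.6033,-0.5],
  [0.177,0.025,0,-0.6033,-0.5],
  [0.177,0.025,0,-0.6033,-0.5],
])

```text
time_s: 28.3
tcp_pos: [0.5782, -0.1624, 0.1194]
orientation: [3.14, -0.005, 3.035]
wrist_force: [0.3, -0.3, 0.3]
finger_gap: 0.0295
finger_force: 24.9
```

To row units: -5 degrees / 180 = -0.0278.

carry_out([
  [0,0,0,-0.0278,-0.5],
  [0,0,0,-0.0278,-0.5],
  [0,0,0,-0.0278,-0.5],
])

```text
time_s: 28.6
tcp_pos: [0.5788, -0.1627, 0.1204]
orientation: [3.14, -0.003, 3.114]
wrist_force: [0.6, 0.5, 0.0]
finger_gap: 0.0298
finger_force: 24.9
```

Run:
```python
from h import *
s=optics.snapshot("wrist"); tool(.5797,-.1633,.0185,3.125)
```

```text
tool cm/deg: [-0.07 -0.05 10.24 -0.59] tcp [ 0.579  -0.1628  0.1209] o [ 3.1405e+00 -2.4000e-03  3.1147e+00] t 28.65
```

To row units: 10 cm / 100 = 0.1, 9.8 cm / 100 = 0.098, -0.6 degrees / 180 = -0.0033.

carry_out([
  [0,0,0.04,-0.0033,-0.5],
  [0,0,0.075,-0.0033,-0.5],
  [0,0,0.09,-0.0033,-0.5],
  [0,0,0.098,-0.0033,-0.5],
  [0,0,0.1,-0.0033,-0.5],
  [0,0,0.1,-0.0033,-0.5],
  [0,0,0.1,-0.0033,-0.5],
])

```text
time_s: 29.35
tcp_pos: [0.5812, -0.1637, 0.0241]
orientation: [-3.14, 0.003, 3.127]
wrist_force: [-0.1, 0.2, -0.0]
finger_gap: 0.0296
finger_force: 24.9
```

To row units: 0.2 cm / 100 = 0.002, 0.1 cm / 100 = 0.001.

carry_out([
  [0,0,0.001,0,-0.5],
  [0,0,0.002,0,-0.5],
  [0,0,0.002,0,-0.5],
])

```text
time_s: 29.65
tcp_pos: [0.58, -0.1632, 0.0206]
orientation: [-3.141, 0.0, 3.127]
wrist_force: [0.8, -0.2, -0.5]
finger_gap: 0.0292
finger_force: 24.9
```

To row units: 0.2 cm / 100 = 0.002, 0.1 cm / 100 = 0.001.

carry_out([
  [0,0,0.001,0,-0.5],
  [0,0,0.002,0,-0.5],
  [0,0,0.002,0,-0.5],
])

```text
time_s: 29.95
tcp_pos: [0.5799, -0.1632, 0.0187]
orientation: [3.142, -0.0, 3.127]
wrist_force: [-1.3, 0.7, 3.1]
finger_gap: 0.0296
finger_force: 25.1
```

Contact; release gently and rise.

To row units: -18 cm / 100 = -0.18, -16 cm / 100 = -0.16.

carry_out([
  [0,0,0,0,0.2],
  [0,0,0,0,0.2],
  [0,0,0,0,0.2],
  [0,0,0,0,0.2],
  [0,0,-0.02,0,0.2],
  [0,0,-0.05,0,0.2],
  [0,0,-0.09,0,0.6],
  [0,0,-0.13,0,0.6],
  [0,0,-0.16,0,0.6],
  [0,0,-0.18,0,0.6],
  [0,0,-0.18,0,0.6],
])

```text
time_s: 31.05
tcp_pos: [0.5818, -0.1641, 0.2027]
orientation: [-3.138, 0.007, 3.127]
wrist_force: [-0.3, -0.5, 0.2]
finger_gap: 0.0681
finger_force: 0.0
```

To row units: 10 cm / 100 = 0.1, 8 cm / 100 = 0.08.

carry_out([
  [-0.02,0,0,0,0.6],
  [-0.02,0.08,0,0,0.6],
  [-0.02,0.1,0,0,0.6],
  [-0.02,0.1,0,0,0.6],
  [-0.02,0.1,0,0,0.6],
])

```text
time_s: 31.55
tcp_pos: [0.6005, -0.0623, 0.1964]
orientation: [3.141, -0.003, 3.129]
wrist_force: [-0.4, -0.9, 0.2]
finger_gap: 0.0685
finger_force: 0.0
```

Run:
```python
from h import *
look(["biscuit","ring","croissant","loaf"],"pics/w10.png",z0=0.015)
```

```text
biscuit 0.91 [176. 168.  28.  50.] [ 0.579  -0.1633  1.5462] iou 0.934 
biscuit 0.55 [ 74. 178.  40.  30.] [ 0.5912 -0.2719  0.2354] iou 0.934 
ring 0.82 [268. 170.  56.  59.] [ 0.5819 -0.071   0.2068] iou 0.913 
croissant 0.76 [360. 170.  58.  87.] [0.5825 0.0222 1.5115] iou 0.861 
loaf 0.65 [458. 169.  81. 107.] [0.5838 0.1145 1.5354] iou 0.942
```

View pics/w10.png

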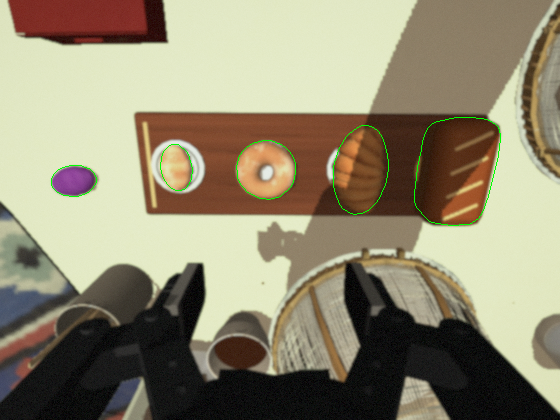

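The row is complete: biscuit (176,168), ring (268,170), croissant (360,170) and loaf (458,169), each within about 2 mm of its coaster centre. The cup, the tin and the purple look-alike are still in place.

```bash
python3 -c "
from rig import order; print(order.close_job())"
```

```text
the job is handed in; nothing more can be done
None
```

The tasting row is set and handed in at about 32 s: loaf on brass, then croissant, ring and biscuit, each measured within about 2 mm of its coaster's centre, with the loaf and croissant crosswise; no verdict came back.

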